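Log a drilled flange hole and index to the next one

TASK

A hole in the flange is drilled: log it by swinging the stroke counter's sprung lever all the way to its stop and letting it spring back by itself. Then turn the indexing knob clockwise from its home stop to the third click, not running on past it, and keep it there: it is sprung and runs back if let go, so finish with the gripper still holding the knob at the third click. Leave the loose tools and fittings on the bench where they lie.

Things in the scene. Friction and masses are not known exactly. Their poses are not given: they have to be found in the camera images.
- counter: stroke counter fixed to the bench: a grey box 90 x 70 mm, 50 mm high, with a row of four small white number wheels on top. Origin at bench height under the pivot of its lever (12 mm from the box's middle, towards +x); x points from the pivot away from the number wheels, z up. The lever rides above the box.
- counter_lever (a joint): sprung lever turning about a vertical axis through the counter's origin: rad, 0 = at rest, the flat steel arm pointing 0.5 rad clockwise (seen from above) of the counter's x axis; swings anticlockwise to a stop at 1.0 rad. Takes 2 N at the peg at rest, 4 N at the stop; swings back by itself when let go.
- lever_peg (a point): point on the axis of the upright round black peg at the end of the lever, 85 mm from the pivot; the peg is 14 mm across and free from 61 mm to 110 mm above the bench, this point at 90 mm. Its x axis points along the lever arm, away from the pivot; z up. It moves with the lever.
- index_head: indexing head fixed to the bench: a grey casting 300 x 130 mm, 50 mm high. Origin at bench height under the knob's axis; x points from the knob to the steel flange that turns with it (110 mm across, centre 142 mm from the knob, top at 80 mm); a bush arm 119 mm high stands at x = 175 to 228 mm. Under the knob: a fixed steel plate 88 mm across, top at 58 mm, with a ring of 18 small pits.
- index_knob (a joint): turn of the knob about its vertical axis: rad, 0 = home stop, growing clockwise seen from above. It clicks every 0.349 rad (20 degrees): 0.349, 0.698, third at 1.047, and on to an end at 2.1. A spring turns it home when let go. Turning takes 0.16 to 0.20 N m, plus 0.12 a quarter pitch past each click and minus 0.12 a quarter pitch before the next.
- knob_grip (a point): grip point on the knob's axis, 89 mm above the bench. The knob is an upright black bar on a thin disc: 46 mm long, 14 mm thick, from 62 to 104 mm above the bench. The frame turns with it: x along the bar, y across its thickness, z up; a short steel pointer at the bar's foot sticks out at -x, over the pits. At home the bar lies along the head's x axis.
- spanner: a steel spanner 190 mm long; lying loose on the bench, to be left alone. Origin at the middle of its underside.
- elbow: a dark pipe elbow, about 70 x 60 x 34 mm; lying loose on the bench, to be left alone. Origin at the middle of its underside.
- coupling: a dark pipe coupling standing on end, 42 mm across, 40 mm high; lying loose on the bench, to be left alone. Origin at the middle of its underside.
- paste_tin: a plain steel tin, 70 mm across, 90 mm high; lying loose on the bench, to be left alone. Origin at the middle of its underside.
- tape: a tape measure, 70 x 40 x 66 mm; lying loose on the bench, to be left alone. Origin at the middle of its underside.
- scraper_block: a wooden block 90 x 35 x 30 mm; lying loose on the bench, to be left alone. Origin at the middle of its underside.
- nipple: a dark pipe nipple with a square collar, 100 mm long, 35 mm high; lying loose on the bench, to be left alone. Origin at the middle of its underside.

How it is judged:
On the way, in this order (a step that is already met when the one before it is completed fails the run):
1. the counter's lever is swung to its stop (past 0.93 of 1.0 rad) (value of joint counter_lever above 0.93 rad), for 0.1 s.
2. the lever is let go and has sprung back (below 0.1 rad, not touched) (value of joint counter_lever below 0.1 rad and contact force between each of the arm, the fingers and counter_lever below 0.5 N), for 0.1 s.
3. the fingers hold the knob at the third click (1.047 +- 0.1 rad) (value of joint index_knob between 0.947 and 1.147 rad and contact force between the fingers and index_knob above 3 N), for 0.3 s.
At the end, for the whole second after the job is handed in: The fingers hold the knob (more than 3 N) still at its third click, 1.047 +- 0.1 rad, with the counter's lever back at rest (below 0.1 rad) and untouched, and every loose thing within 40 mm of where it lay (all of step 2 and all of step 3 and velocity of joint index_knob between -0.2 and 0.2 rad/s and distance of each of spanner, elbow, coupling, paste_tin, tape, scraper_block, nipple from where it was at the start of the episode below 0.04 m); the arm keeps its last pose, push and grip.
It fails at once if the knob is run on past the third click (beyond 1.27 rad) (value of joint index_knob above 1.27 rad).
It fails at once if a loose tool or fitting is disturbed (moved more than 40 mm) (distance of any of spanner, elbow, coupling, paste_tin, tape, scraper_block, nipple from where it was at the start of the episode above 0.04 m).
It also fails if it takes over 51 s, if anything falls off the work surface, if the arm or the gripper's body presses on something with over 40 N, if the wrist force passes 120 N, or if a joint passes its speed limit or range.

ROBOT

A 6-joint arm with a two-finger parallel gripper is mounted at the origin on the work surface. World frame = base frame: x ahead of the robot, y to its left, z up, the work surface at z = 0. Lengths are in m, angles in rad, forces in N, time in s.
With the tool pointing down it reaches from about 0.3 to 0.95 m from the base axis. Payload 3.1 kg.
Tool frame: the origin (TCP) lies at the very end of the fingers, on their centre line; the grasp point (between the pads) lies 19 mm behind it (pinch_z is the distance from the TCP to the grasp point, in m); z points along the fingers, y is the line along which they close (so a half turn about z gives the same grasp; the last joint's range is limited). The gripper opens to 85 mm and grips with 20 to 120 N. Pads are 22 mm wide; open, the fingers measure 114 mm over their backs; the gripper's body (76 mm by 85 mm) begins 54 mm behind the grasp point. The pads swing forward as they close: fully open they stand 13 mm farther back than shut.
Start: joints at [1.188, 0.308, 1.634, -0, 1.2, -0.07], TCP at [0.192, 0.595, 0.231] pointing down, gripper open.
Joint ranges: [-3.06, 3.06], [-0.79, 1.96], [0.05, 2.63], [-1.19, 4.34], [0.05, 2.64], [-2.94, 2.94]. Speed limits (rad/s): [2.79, 2.79, 3.14, 3.14, 3.14, 3.14].

INTERFACE

Orientations are given as a 3x3 rotation matrix whose columns are the frame's x, y, z axes.
In Python, from plant import get_obs, capture, camera_info, hand_in, spot_in, pinch_z gives the robot as it stands.
- The arm moves only by the tool step_arm, never from a script. Its argument "rows" is one flat list of numbers, 7 for each row, row after row: the shift along the tool's x, y, z each as a share of 120 mm, from -1 to 1, then the turn, a rotation vector about the tool's x, y, z each as a share of 0.5 rad, from -1 to 1, then the opening, from -1 (shut) to 1 (fully open). A call has 1 to 12 rows; each row is the pose to reach, as a shift and turn from the pose commanded when the call began, along the tool's axes at that moment; what a row does not reach only later rows make up. A row lasts 1/12 s, in which the tool goes at most 41.7 mm and 7.16 degrees, less where a joint would pass 70% of its speed; a pose out of reach is approached as far as the arm can. A call with a number of a shift or a turn outside -1 to 1 is refused whole. A call with a gripper value outside its range is refused whole. The fingers move at their own pace and stop on an object; "grip_force" is the grip in N (left out, the last holds). Time passes only in rows, so rows that repeat a pose let the fingers close. It gives the time, the measured TCP pose, the force, the opening and the grip force at its end, in the units of the state.
- get_obs(): the state, without advancing time (a new reading comes with each control period).
- capture(name): name is "scene" or "top" or "wrist"; returns the picture (384x512x3 uint8, red, green, blue); there is no depth.
- camera_info(name): a dict with "fx", "fy", "cx", "cy" (pixels), "eye" and "attitude" of the camera in the world. Camera axes: x right, y down, z forward; pixel columns grow to the right and rows downward; lengths in m; the calibration is good to about 2 mm. A picture is of the moment at which its call begins: read the wrist's pose just before it. camera_info takes no time and is no camera call; for the wrist camera it gives the pose at the moment of the call.
- hand_in(): hands the job in; it is judged then, once.
Trained networks look in the newest picture that a camera, given by its name, has taken for a name from the list of things; names that differ only in an ending like _2 or _b are one class to them, and where a whole thing is asked for, a point or a joint stands for the part that bears it (a point fixed in the world has none). Each returns a list of dicts, best first, with "conf" (0 to 1); they miss things now and then, are a little off and sometimes report something else, mostly with a low value. They report only what shows in the picture. A call takes as long as a camera call.
- spot_in(camera, name): "point" ([column, row] in pixels, amid what is visible of it).
The state is a dict: "clock": time; "q": joint angles; "qd": joint speeds; "tau": joint torques, N m; "tcp_pos": TCP position; "ee_rot": TCP orientation; "contact_force": force on the tool from outside, world axes, zero at the start; "torque": the same for the moment, N m; "finger_gap": finger opening in m; "gripper_force": force on a finger pad.
Only numpy, scipy, OpenCV 4.12 (cv2) and the standard library are available. Lean on these libraries where they do the work, as an engineer would, in place of code of your own. Each camera call takes 0.05 s, during which the arm holds its last target. There are 200 camera calls.

## Working session

There is one attempt and no reset: what is moved stays moved. The work goes in short steps, Python scripts to look and compute and a tool call to move; the robot and the scene stay as the last step left them, time stands still between calls to the robot, and variables do not carry over. Pictures are saved under pics/ and viewed, at most 10 in all, crops included, and the job is handed in when it is done.

Besides the shell and the picture viewer there is one more tool, called after "Call:" as name(argument=value, ...) on one line, values as JSON. step_arm: Moves the arm, as the interface text tells. Shift numbers are shares of 120 mm and turn numbers shares of 0.5 rad, none past 1 either way. Its arguments: {"type":"object","properties":{"rows":{"type":"array"},"grip_force":{"type":"number"}},"required":["rows"]}

```bash
mkdir -p pics
cat > h.py <<'E'
import numpy as np, cv2
from plant import *
def ray(ci,p):
    d=np.array([(p[0]-ci['cx'])/ci['fx'],(p[1]-ci['cy'])/ci['fy'],1.])
    return np.array(ci['eye']),np.array(ci['attitude'])@d
def atz(ci,p,z):
    e,d=ray(ci,p); return e+d*(z-e[2])/d[2]
def proj(ci,P):
    c=np.array(ci['attitude']).T@(np.array(P)-np.array(ci['eye'])); return [ci['fx']*c[0]/c[2]+ci['cx'],ci['fy']*c[1]/c[2]+ci['cy']]
def save(n,im): cv2.imwrite('pics/'+n+'.png',cv2.cvtColor(im,cv2.COLOR_RGB2BGR))
E
python3 - <<'E'
from h import *
np.set_printoptions(precision=3,suppress=True)
o=get_obs();print(o['clock'],o['tcp_pos'],o['ee_rot'],pinch_z)
ims=[]
for c in('scene','top'):
    im=capture(c);ims.append(im);ci=camera_info(c);print(c,ci)
    for n,z in(('counter',.05),('counter_lever',.06),('lever_peg',.09),('index_head',.05),('index_knob',.089),('knob_grip',.089),('paste_tin',.09),('tape',.066),('coupling',.04),('elbow',.03),('nipple',.03),('spanner',.01),('scraper_block',.03)):
        for r in spot_in(c,n)[:2]: print(n,round(r['conf'],2),np.round(r['point'],1),atz(ci,r['point'],z))
save('top',cv2.resize(ims[1],(800,600),interpolation=cv2.INTER_CUBIC));save('scene',cv2.resize(ims[0],(800,600)))
E
```

```text
0.0 [0.192 0.594 0.23 ] [[-0.951  0.308 -0.001]
 [ 0.308  0.951 -0.002]
 [ 0.    -0.002 -1.   ]] 0.0187
scene {'fx': 444.3386581758118, 'fy': 444.3386581758118, 'cx': 260.59359298495497, 'cy': 186.38020999360054, 'eye': array([1.642, 0.629, 0.969]), 'attitude': array([[-0.494,  0.5  , -0.712],
       [ 0.87 ,  0.287, -0.402],
       [ 0.003, -0.817, -0.576]])}
counter 0.67 [317.2 211.1] [0.538 0.222 0.05 ]
counter 0.29 [206.6 160.4] [ 0.459 -0.282  0.05 ]
counter_lever 0.71 [300.  206.6] [0.556 0.167 0.06 ]
lever_peg 0.62 [412.8 225.9] [0.507 0.523 0.09 ]
index_head 0.86 [196.9 186.3] [ 0.62 -0.21  0.05]
index_knob 0.49 [210.7 159.3] [ 0.495 -0.235  0.089]
paste_tin 0.67 [166.6 143.9] [ 0.488 -0.452  0.09 ]
tape 0.74 [415.6 225.2] [0.469 0.526 0.066]
tape 0.7 [234.3 232.8] [0.782 0.051 0.066]
coupling 0.59 [232.  232.6] [0.76  0.028 0.04 ]
elbow 0.72 [280.6 182. ] [0.421 0.025 0.03 ]
elbow 0.67 [296.4 208. ] [0.533 0.144 0.03 ]
nipple 0.86 [406.9 257.5] [0.586 0.536 0.03 ]
spanner 0.68 [249.2 208.1] [ 0.592 -0.009  0.01 ]
scraper_block 0.63 [145.9 156. ] [ 0.528 -0.535  0.03 ]
scrape
[... 459 characters left out ...]
 ]
index_head 0.65 [326.4 181.6] [ 0.561 -0.245  0.05 ]
index_head 0.53 [413.1 194.6] [ 0.51  -0.534  0.05 ]
index_knob 0.42 [329.7 206.8] [ 0.475 -0.245  0.089]
index_knob 0.17 [ 95.  228.9] [0.425 0.511 0.089]
knob_grip 0.41 [331.6 208. ] [ 0.471 -0.251  0.089]
paste_tin 0.71 [406.3 225.8] [ 0.407 -0.491  0.09 ]
tape 0.9 [ 95.5 228.9] [0.425 0.518 0.066]
coupling 0.48 [248.7 134. ] [0.732 0.011 0.04 ]
elbow 0.49 [247.8 232.4] [0.399 0.023 0.03 ]
elbow 0.37 [198.2 189. ] [0.55  0.186 0.03 ]
nipple 0.85 [ 99.3 192.7] [0.546 0.518 0.03 ]
spanner 0.8 [253.6 171.4] [ 0.607 -0.003  0.01 ]
scraper_block 0.68 [414.7 191.4] [ 0.522 -0.548  0.03 ]
scraper_block 0.54 [198.6 190.1] [0.546 0.185 0.03 ]
```

View pics/top.png

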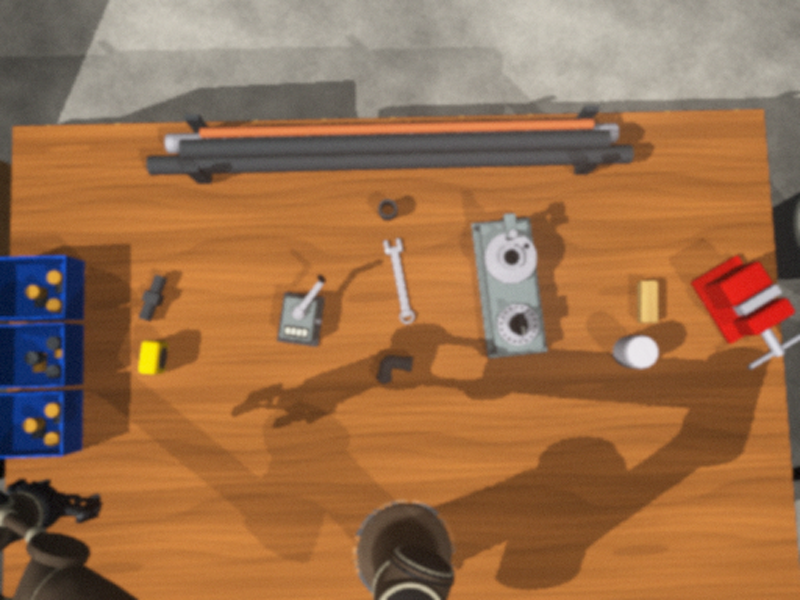

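View pics/scene.png

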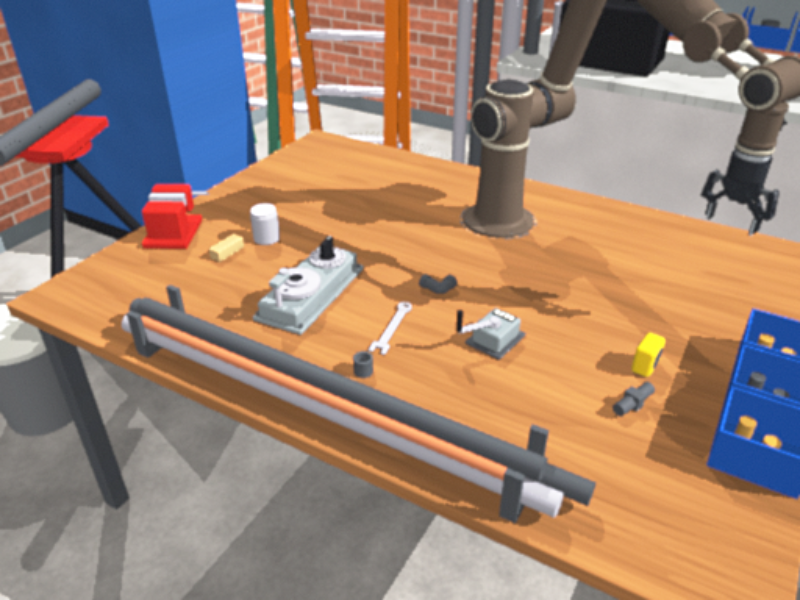

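Run:
```python
from h import *
np.set_printoptions(precision=3,suppress=True)
ci=camera_info('top');k=1.5625
for n,p,z in(('boxmid',(301,318),.05),('pivot',(297,315),.06),('pegtop',(321,279),.11),('knob',(518,323),.1),('flange',(511,257),.08),('platec',(519,324),.058)):
    print(n,atz(ci,np.array(p)/k,z))
o=get_obs();w=camera_info('wrist');R=o['ee_rot']
print('cam in tool',R.T@(w['eye']-o['tcp_pos']));print(R.T@w['attitude'],w['fx'],w['cx'],w['cy'])
im=capture('top');a=im[140:240,170:240];b=im[130:230,285:355]
c=capture('scene')
f=lambda x:cv2.resize(x,(400,300),interpolation=cv2.INTER_CUBIC)
save('c1',np.vstack([np.hstack([f(im[155:230,160:260]),f(im[130:235,290:360][:, :][15:90,:])[:, :]]),np.hstack([f(c[180:240,280:360]),f(c[140:215,160:260])])]))
```

```text
boxmid [0.5   0.203 0.05 ]
pivot [0.506 0.21  0.06 ]
pegtop [0.576 0.154 0.11 ]
knob [ 0.475 -0.249  0.1  ]
flange [ 0.615 -0.244  0.08 ]
platec [ 0.474 -0.259  0.058]
cam in tool [ 0.073  0.    -0.142]
[[-0.    -0.957 -0.29 ]
 [ 1.    -0.     0.   ]
 [-0.    -0.29   0.957]] 275.35911692458467 255.92053524279035 190.8508854646802
```

View pics/c1.png

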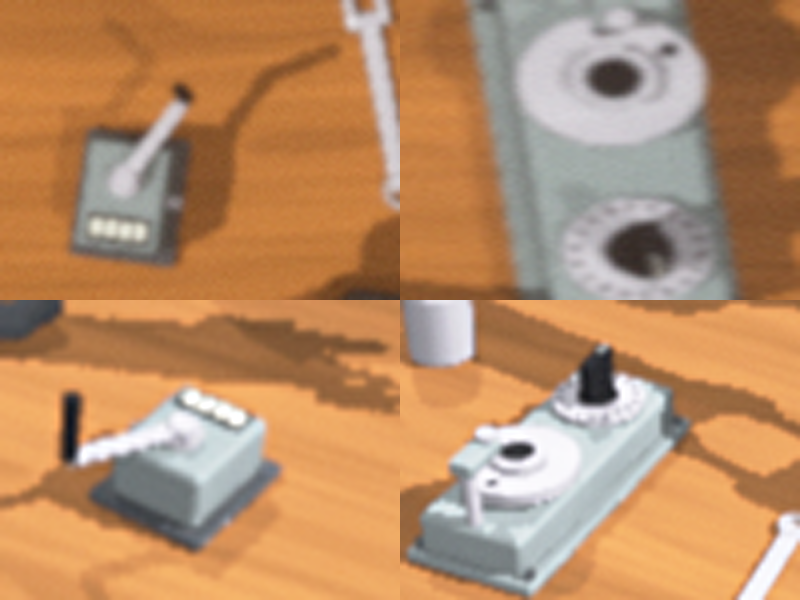

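Run:
```python
from h import *
np.set_printoptions(precision=3,suppress=True)
t=camera_info('top');s=camera_info('scene')
for n,a,b,z in(('pivot',(191,200.75),(317,206),.063),('pegtop',(205.75,178),(294.4,199),.11),('pegbase',(205.2,179.5),(294,212),.063)):
    print(n,atz(t,a,z),atz(s,b,z))
# box edge direction from corners top crop
q=[atz(t,(160+x/4,155+y/4),.05) for x,y in((92,135),(188,148),(177,255),(77,245))]
print(q)
# knob/flange: top crop origin x290,y145,scale 400/70,300/75
g=lambda x,y:(290+(x-400)*70/400,145+y/4)
print('flange',atz(t,g(612,78),.08),'plate',atz(t,g(638,252),.058))
h=lambda x,y:(160+x/4,140+y/4)
print('scene flange',atz(s,h(520-400,460-300),.08),'knobtop',atz(s,h(602-400,352-300),.104),'plate',atz(s,h(602-400,398-300),.058))
```

```text
pivot [0.509 0.207 0.063] [0.528 0.216 0.063]
pegtop [0.577 0.153 0.11 ] [0.588 0.159 0.11 ]
pegbase [0.578 0.159 0.063] [0.595 0.164 0.063]
[array([0.55 , 0.234, 0.05 ]), array([0.537, 0.155, 0.05 ]), array([0.449, 0.166, 0.05 ]), array([0.459, 0.248, 0.05 ])]
flange [ 0.615 -0.244  0.08 ] plate [ 0.472 -0.257  0.058]
scene flange [ 0.634 -0.227  0.08 ] knobtop [ 0.477 -0.247  0.104] plate [ 0.486 -0.244  0.058]
```

Call:
step_arm(rows=[-0.86,-0.62,0.1,0,0,0,-1,-0.86,-0.62,0.1,0,0,0,-1,-0.86,-0.62,0.1,0,0,0,-1,-0.86,-0.62,0.1,0,0,0,-1])

```text
clock: 1.83
tcp_pos: [0.2702, 0.4865, 0.2179]
ee_rot: [[-0.95, 0.311, 0.0], [0.311, 0.95, -0.006], [-0.002, -0.006, -1.0]]
contact_force: [-0.6, 0.5, 0.5]
finger_gap: 0.0388
gripper_force: 0.0
```

Call:
step_arm(rows=[-0.86,-0.62,0,0,0,0,-1,-0.86,-0.62,0,0,0,0,-1,-0.86,-0.62,0,0,0,0,-1,-0.86,-0.62,0,0,0,0,-1])

```text
clock: 2.17
tcp_pos: [0.3462, 0.385, 0.2193]
ee_rot: [[-0.95, 0.312, 0.002], [0.312, 0.95, -0.003], [-0.003, -0.002, -1.0]]
contact_force: [0.3, 0.7, -0.3]
finger_gap: -0.0002
gripper_force: 0.0
```

Call:
step_arm(rows=[-0.86,-0.62,0,0,0,0,-1,-0.86,-0.62,0,0,0,0,-1,-0.86,-0.62,0,0,0,0,-1,-0.86,-0.62,0,0,0,0,-1])

```text
clock: 2.5
tcp_pos: [0.4219, 0.2828, 0.2198]
ee_rot: [[-0.95, 0.313, 0.003], [0.313, 0.95, -0.002], [-0.004, -0.001, -1.0]]
contact_force: [-0.6, 0.7, 0.4]
finger_gap: -0.0001
gripper_force: 0.0
```

Call:
step_arm(rows=[-0.86,-0.62,0,0,0,0,-1,-0.86,-0.62,0,0,0,0,-1,-0.86,-0.62,0,0,0,0,-1,-0.86,-0.62,0,0,0,0,-1])

```text
clock: 2.83
tcp_pos: [0.4976, 0.1804, 0.22]
ee_rot: [[-0.95, 0.312, 0.004], [0.312, 0.95, -0.002], [-0.005, -0.001, -1.0]]
contact_force: [-0.6, -0.3, 0.5]
finger_gap: -0.0002
gripper_force: 0.0
```

Call:
step_arm(rows=[-0.86,-0.62,0,0,0,-0.34,-1,-0.86,-0.62,0,0,0,-0.34,-1,-0.86,-0.62,0,0,0,-0.34,-1,-0.86,-0.62,0,0,0,-0.34,-1,-0.86,-0.62,0,0,0,-0.34,-1])

```text
clock: 3.25
tcp_pos: [0.5702, 0.0809, 0.2193]
ee_rot: [[-0.989, 0.146, 0.001], [0.146, 0.989, 0.0], [-0.0, 0.0, -1.0]]
contact_force: [0.3, -0.0, 0.4]
finger_gap: 0.0
gripper_force: 0.0
```

Run:
```python
from h import *
np.set_printoptions(precision=3,suppress=True)
o=get_obs();print(o['clock'],o['tcp_pos'],o['ee_rot'],o['q'],o['contact_force'],o['finger_gap'])
ci=camera_info('wrist');im=capture('wrist')
for n,z in(('counter_lever',.062),('lever_peg',.09),('counter',.05)):
    for r in spot_in('wrist',n)[:2]: print(n,r['conf'],r['point'],atz(ci,r['point'],z))
print(proj(ci,[.582,.156,.11]),proj(ci,[.582,.156,.061]),proj(ci,[.514,.21,.06]))
save('w1',cv2.resize(im,(800,600),interpolation=cv2.INTER_CUBIC))
```

```text
3.25 [0.57  0.081 0.219] [[-0.989  0.146  0.001]
 [ 0.146  0.989  0.   ]
 [-0.     0.    -1.   ]] [ 0.065  0.226  1.763  0.     1.152 -1.359] [ 0.258 -0.042  0.434] 1.7068251513275847e-05
counter_lever 0.88 [344.3, 142.5] [0.548 0.181 0.062]
counter_lever 0.43 [171.8, 26.3] [0.412 0.023 0.062]
lever_peg 0.86 [343.7, 144.6] [0.545 0.172 0.09 ]
counter 0.79 [354.2, 98.9] [0.505 0.198 0.05 ]
[np.float64(335.3329423416326), np.float64(188.46209821838636)] [np.float64(323.25291892985484), np.float64(176.12464359568054)] [np.float64(369.6737915077881), np.float64(106.0727761561315)]
```

View pics/w1.png

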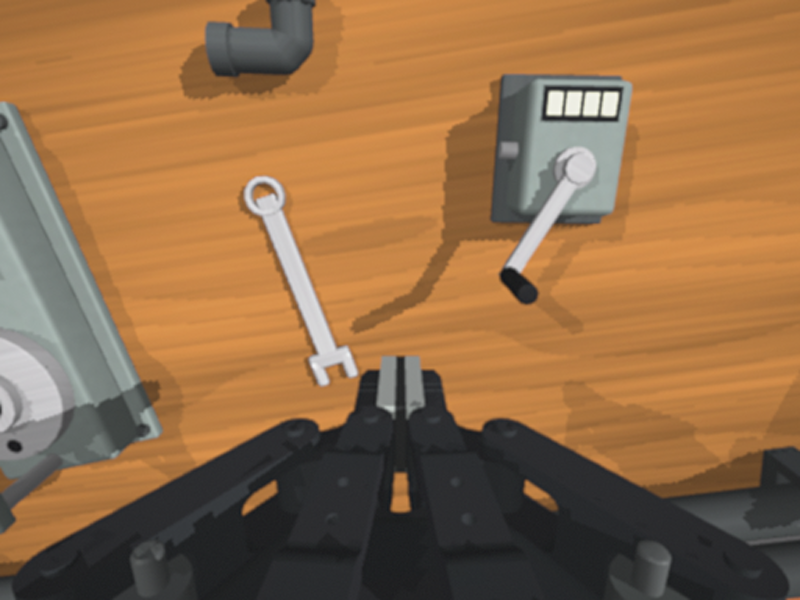

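Call:
step_arm(rows=[-0.04,0,0.6,0,0,0,-1,-0.04,0,0.6,0,0,0,-1,-0.04,0,0.6,0,0,0,-1])

```text
clock: 3.7
tcp_pos: [0.5674, 0.0825, 0.1408]
ee_rot: [[-0.99, 0.14, -0.013], [0.14, 0.99, -0.001], [0.013, -0.003, -1.0]]
contact_force: [-2.3, 0.1, -1.9]
finger_gap: -0.0
gripper_force: 0.0
```

Call:
step_arm(rows=[0,0,0.6,0,0,0,-1,0,0,0.6,0,0,0,-1,0,0,0.6,0,0,0,-1])

```text
clock: 3.95
tcp_pos: [0.5678, 0.0821, 0.0704]
ee_rot: [[-0.99, 0.141, -0.012], [0.141, 0.99, -0.001], [0.012, -0.002, -1.0]]
contact_force: [-2.2, -0.8, -1.1]
finger_gap: 0.0
gripper_force: 0.0
```

Call:
step_arm(rows=[0,0.3,0,0,0,0,-1,0,0.5,0,0,0,0,-1,0,0.65,0,0,0,0,-1,0,0.8,0,0,0,0,-1,0,0.95,0,0,0,0,-1])

```text
clock: 4.37
tcp_pos: [0.5917, 0.195, 0.0789]
ee_rot: [[-0.99, 0.141, 0.004], [0.141, 0.99, -0.001], [-0.004, -0.001, -1.0]]
contact_force: [-1.6, -3.2, 0.2]
finger_gap: 0.0004
gripper_force: 2.1
```

Call:
step_arm(rows=[0,0.08,0,0,0,0,-1,0,0.15,0,0,0,0,-1,0,0.15,0,0,0,0,-1])

```text
clock: 4.62
tcp_pos: [0.5921, 0.213, 0.0772]
ee_rot: [[-0.99, 0.14, -0.0], [0.14, 0.99, -0.001], [0.0, -0.001, -1.0]]
contact_force: [-2.9, -4.7, 3.2]
finger_gap: 0.0002
gripper_force: 2.3
```

Run:
```python
from h import *
np.set_printoptions(precision=3,suppress=True)
o=get_obs();p=o['tcp_pos'];d=np.array(p)-[.514,.21,0];print(o['clock'],p,[d@[.989,-.147,0],d@[.147,.989,0]],o['contact_force'])
ci=camera_info('wrist');im=capture('wrist')
save('w2',cv2.resize(im,(800,600),interpolation=cv2.INTER_CUBIC))
for a in(.8,.9,.95,1.): # expected peg top pixel x1.5625
    t=a-.648; P=[.514+.085*np.cos(t),.21+.085*np.sin(t),.11];print(a,np.array(proj(ci,P))*1.5625)
```

```text
4.6167 [0.592 0.213 0.077] [np.float64(0.07678479661917544), np.float64(0.01442850930206102)] [-2.913 -4.711  3.23 ]
0.8 [434.756 442.744]
0.9 [462.226 434.404]
0.95 [475.749 429.314]
1.0 [489.108 423.609]
```

View pics/w2.png

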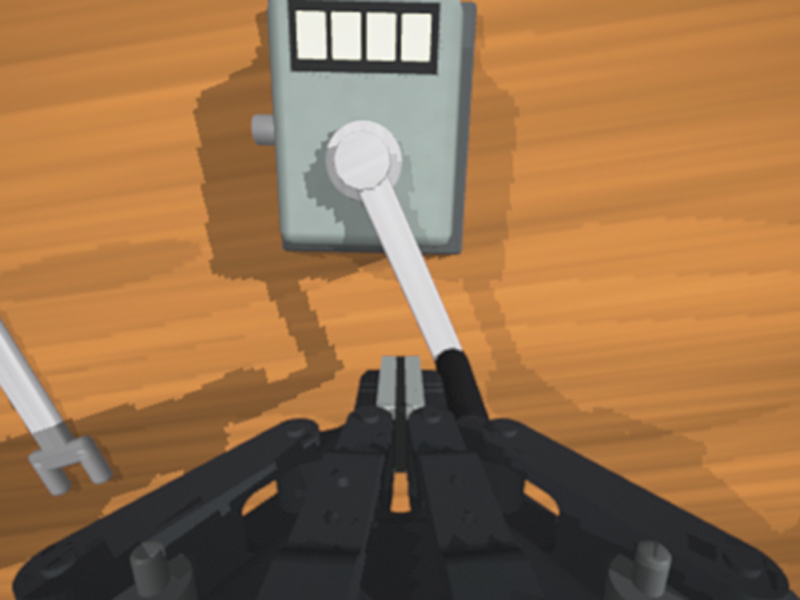

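Call:
step_arm(rows=[0,0.02,0,0,0,0,-1,0,0.04,0,0,0,0,-1,0,0.04,0,0,0,0,-1])

```text
clock: 4.92
tcp_pos: [0.5924, 0.2156, 0.076]
ee_rot: [[-0.99, 0.142, -0.002], [0.142, 0.99, -0.001], [0.001, -0.002, -1.0]]
contact_force: [-3.4, -4.4, 4.0]
finger_gap: -0.0002
gripper_force: 2.6
```

Call:
step_arm(rows=[0,0.02,0,0,0,0,-1,0,0.02,0,0,0,0,-1])

```text
clock: 5.08
tcp_pos: [0.5923, 0.2175, 0.0757]
ee_rot: [[-0.99, 0.143, -0.003], [0.143, 0.99, -0.002], [0.003, -0.002, -1.0]]
contact_force: [-4.0, -5.4, 3.7]
finger_gap: -0.0
gripper_force: 2.8
```

Call:
step_arm(rows=[0,0.02,0,0,0,0,-1,0,0.03,0,0,0,0,-1,0,0.03,0,0,0,0,-1])

```text
clock: 5.33
tcp_pos: [0.5923, 0.2183, 0.0756]
ee_rot: [[-0.99, 0.141, -0.005], [0.141, 0.99, -0.007], [0.004, -0.007, -1.0]]
contact_force: [-3.8, -12.0, 5.2]
finger_gap: 0.0001
gripper_force: 6.2
```

Call:
step_arm(rows=[0,0.02,0,0,0,0,-1,0,0.03,0,0,0,0,-1,0,0.03,0,0,0,0,-1])

```text
clock: 5.58
tcp_pos: [0.5922, 0.2185, 0.0756]
ee_rot: [[-0.99, 0.14, -0.007], [0.14, 0.99, -0.012], [0.005, -0.013, -1.0]]
contact_force: [-6.0, -19.6, 9.4]
finger_gap: -0.0
gripper_force: 10.4
```

Call:
step_arm(rows=[0,-0.06,0,0,0,0,-1,0,-0.06,-0.35,0,0,0,-1,0,-0.06,-0.7,0,0,0,-1,0,-0.06,-0.95,0,0,0,-1,0,-0.06,-0.95,0,0,0,-1,0,-0.06,-0.95,0,0,0,1,0,-0.06,-0.95,0,0,0,1])

```text
clock: 6.17
tcp_pos: [0.5934, 0.219, 0.1896]
ee_rot: [[-0.99, 0.143, 0.001], [0.143, 0.99, 0.001], [-0.001, 0.001, -1.0]]
contact_force: [0.0, 0.1, 0.1]
finger_gap: 0.0233
gripper_force: 0.0
```

Run:
```python
from h import *
np.set_printoptions(precision=3,suppress=True)
o=get_obs();print(o['clock'],o['tcp_pos'],o['ee_rot'],o['q'],o['contact_force'])
ci=camera_info('wrist');im=capture('wrist')
print([(r['conf'],r['point']) for r in spot_in('wrist','counter_lever')[:2]],proj(ci,[.547,.185,.062]))
save('w3',im)
```

```text
6.1667 [0.593 0.219 0.19 ] [[-0.99   0.143  0.001]
 [ 0.143  0.99   0.001]
 [-0.001  0.001 -1.   ]] [ 0.284  0.361  1.651  0.001  1.128 -1.143] [0.026 0.124 0.053]
[(0.59, [211.9, 146.9])] [np.float64(213.89943317452978), np.float64(141.89279002457639)]
```

View pics/w3.png

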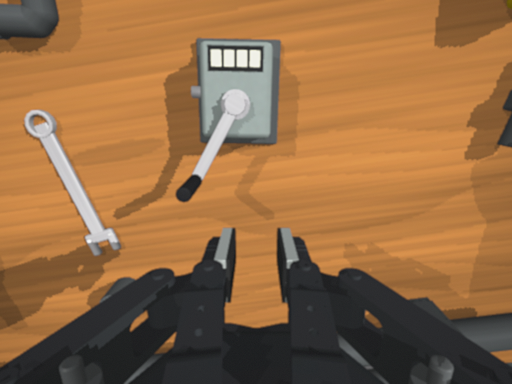

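Call:
step_arm(rows=[0,-0.98,-0.1,0,0,0,1,0,-0.98,-0.1,0,0,0,1,0,-0.98,-0.1,0,0,0,1,0,-0.98,-0.1,0,0,0,1])

```text
clock: 6.6
tcp_pos: [0.5749, 0.0973, 0.1996]
ee_rot: [[-0.989, 0.146, -0.004], [0.146, 0.989, -0.003], [0.003, -0.004, -1.0]]
contact_force: [-0.4, 0.3, 0.8]
finger_gap: 0.0846
gripper_force: 0.0
```

Call:
step_arm(rows=[0,-0.98,-0.1,0,0,0,1,0,-0.98,-0.1,0,0,0,1,0,-0.98,-0.1,0,0,0,1,0,-0.98,-0.1,0,0,0,1])

```text
clock: 6.93
tcp_pos: [0.5588, -0.0187, 0.2123]
ee_rot: [[-0.989, 0.147, -0.002], [0.147, 0.989, -0.003], [0.002, -0.003, -1.0]]
contact_force: [0.4, 0.1, 0.1]
finger_gap: 0.0852
gripper_force: 0.0
```

Call:
step_arm(rows=[0,-0.98,-0.1,0,0,0,1,0,-0.98,-0.1,0,0,0,1,0,-0.98,-0.1,0,0,0,1,0,-0.98,-0.1,0,0,0,1])

```text
clock: 7.27
tcp_pos: [0.5428, -0.1348, 0.2247]
ee_rot: [[-0.989, 0.147, -0.001], [0.147, 0.989, -0.003], [0.0, -0.003, -1.0]]
contact_force: [0.5, 0.5, -0.0]
finger_gap: 0.0853
gripper_force: 0.0
```

Call:
step_arm(rows=[0,-0.98,-0.1,0,0,-0.4,1,0,-0.98,-0.1,0,0,-0.4,1,0,-0.98,-0.1,0,0,-0.4,1,0,-0.98,-0.1,0,0,-0.4,1,0,-0.98,-0.1,0,0,-0.4,1])

```text
clock: 7.68
tcp_pos: [0.5263, -0.2471, 0.2361]
ee_rot: [[-0.999, -0.054, -0.001], [-0.054, 0.999, 0.002], [0.001, 0.002, -1.0]]
contact_force: [-0.7, 0.5, 0.5]
finger_gap: 0.0854
gripper_force: 0.0
```

Run:
```python
from h import *
np.set_printoptions(precision=3,suppress=True)
o=get_obs();print(o['clock'],o['tcp_pos'],o['ee_rot'],o['q'],o['contact_force'],o['finger_gap'])
ci=camera_info('wrist');im=capture('wrist')
for n,z in(('index_knob',.089),('knob_grip',.089)):
    for r in spot_in('wrist',n)[:2]: print(n,r['conf'],r['point'],atz(ci,r['point'],z))
p=proj(ci,[.48,-.25,.07]);print(p)
save('w4',cv2.resize(im,(800,600),interpolation=cv2.INTER_CUBIC))
```

```text
7.6833 [ 0.526 -0.247  0.236] [[-0.999 -0.054 -0.001]
 [-0.054  0.999  0.002]
 [ 0.001  0.002 -1.   ]] [-0.514  0.222  1.733  0.001  1.189 -2.139] [-0.669  0.539  0.489] 0.08535539810454659
index_knob 0.64 [252.8, 128.2] [ 0.474 -0.253  0.089]
index_knob 0.23 [478.0, 65.8] [ 0.403 -0.038  0.089]
knob_grip 0.59 [253.1, 127.8] [ 0.473 -0.252  0.089]
[np.float64(255.04786410215524), np.float64(132.9950684897015)]
```

View pics/w4.png

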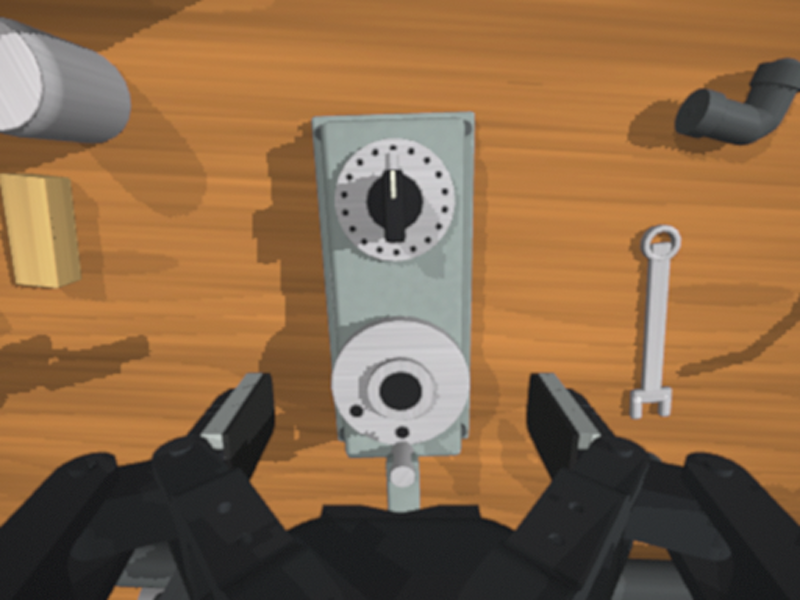

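Run:
```python
from h import *
np.set_printoptions(precision=4,suppress=True)
o=get_obs();ci=camera_info('wrist');k=1.5625
a=atz(ci,np.array((394,200.5))/k,.058);b=atz(ci,np.array((401,391))/k,.085);f=atz(ci,np.array((401,382))/k,.08)
print(a,b,f,np.linalg.norm(b[:2]-a[:2]),np.arctan2(*(b-a)[[1,0]]),'yawtool',np.arctan2(*-o['ee_rot'][[1,0],0]))
print('bar',atz(ci,np.array((393,170))/k,.104),atz(ci,np.array((396,240))/k,.104))
print('tool delta',o['ee_rot'].T@(np.array([a[0],a[1],.07])-o['tcp_pos']))
# plate edges
for p in((335,200),(455,200),(394,138),(394,262)): print(atz(ci,np.array(p)/k,.058))
```

```text
[ 0.476  -0.2512  0.058 ] [ 0.6154 -0.238   0.085 ] [ 0.6104 -0.2383  0.08  ] 0.14004572692165498 0.09442672954506684 yawtool 0.05827024086616047
bar [ 0.4546 -0.2525  0.104 ] [ 0.4973 -0.2483  0.104 ]
tool delta [ 0.0505 -0.004   0.1661]
[ 0.4781 -0.2941  0.058 ]
[ 0.473  -0.2069  0.058 ]
[ 0.4333 -0.2535  0.058 ]
[ 0.5215 -0.2487  0.058 ]
```

Call:
step_arm(rows=[0.42,-0.03,0.5,0,0,-0.07,1,0.42,-0.03,0.5,0,0,-0.07,1,0.42,-0.03,0.5,0,0,-0.07,1,0.42,-0.03,0.5,0,0,-0.07,1])

```text
clock: 8.17
tcp_pos: [0.4733, -0.2497, 0.1739]
ee_rot: [[-0.996, -0.093, -0.006], [-0.093, 0.996, 0.005], [0.006, 0.005, -1.0]]
contact_force: [-0.1, 0.0, 0.1]
finger_gap: 0.0857
gripper_force: 0.0
```

Run:
```python
from h import *
np.set_printoptions(precision=4,suppress=True)
o=get_obs();ci=camera_info('wrist');im=capture('wrist');R=o['ee_rot']
print(o['tcp_pos'],'yawtool',np.arctan2(*-R[[1,0],0]))
print('tool delta',(R.T@(np.array([.476,-.251,.072])-o['tcp_pos']))/.12)
for r in spot_in('wrist','index_knob')[:1]: print(r,atz(ci,r['point'],.089))
print(np.array([proj(ci,[.476+s*.023*np.cos(.095),-.251+s*.023*np.sin(.095),.104]) for s in(-1,1)])*1.5625, np.array(proj(ci,[.476,-.251,.058]))*1.5625)
save('w5',cv2.resize(im,(800,600),interpolation=cv2.INTER_CUBIC))
```

```text
[ 0.4733 -0.2497  0.1739] yawtool 0.09311329872075075
tool delta [-0.0261 -0.0175  0.8489]
{'point': [252.7, 192.4], 'conf': 0.69} [ 0.4701 -0.2521  0.089 ]
[[395.6435 277.1647]
 [396.0486 360.2637]] [396.1083 295.4224]
```

View pics/w5.png

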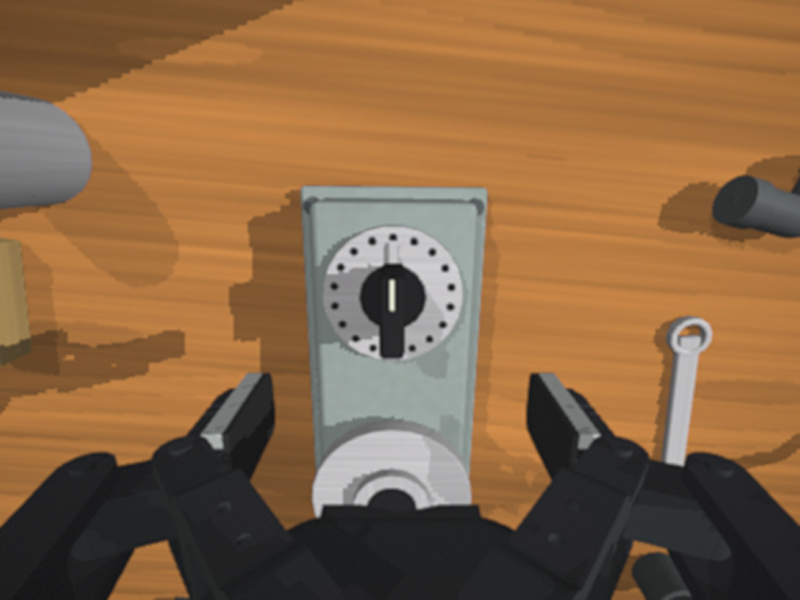

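Call:
step_arm(rows=[-0.01,-0.025,0.3,0,0,0,1,-0.01,-0.025,0.5,0,0,0,1,-0.01,-0.025,0.7,0,0,0,1,-0.01,-0.025,0.85,0,0,0,1,-0.01,-0.025,0.85,0,0,0,1])

```text
clock: 8.68
tcp_pos: [0.4777, -0.2546, 0.0731]
ee_rot: [[-0.996, -0.093, -0.003], [-0.093, 0.996, 0.002], [0.003, 0.002, -1.0]]
contact_force: [-0.1, 0.7, 0.3]
finger_gap: 0.0855
gripper_force: 0.0
```

Call:
step_arm(rows=[0,0,0,0,0,0,-1,0,0,0,0,0,0,-1,0,0,0,0,0,0,-1,0,0,0,0,0,0,-1,0,0,0,0,0,0,-1,0,0,0,0,0,0,-1,0,0,0,0,0,0,-1,0,0,0,0,0,0,-1,0,0,0,0,0,0,-1,0,0,0,0,0,0,-1], grip_force=70)

```text
clock: 9.52
tcp_pos: [0.4783, -0.2536, 0.0766]
ee_rot: [[-0.996, -0.09, 0.001], [-0.09, 0.996, 0.004], [-0.001, 0.004, -1.0]]
contact_force: [0.1, 7.6, 8.3]
finger_gap: 0.0131
gripper_force: 69.6
```

Call:
step_arm(rows=[0,0.01,-0.02,0,0,0.2,-1,0,0.01,-0.02,0,0,0.4,-1,0,0.01,-0.02,0,0,0.6,-1,0,0.01,-0.02,0,0,0.8,-1,0,0.01,-0.02,0,0,1,-1,0,0.01,-0.02,0,0,1,-1])

```text
clock: 10.02
tcp_pos: [0.478, -0.2546, 0.0768]
ee_rot: [[-0.918, 0.398, 0.001], [0.398, 0.918, -0.0], [-0.001, 0.0, -1.0]]
contact_force: [4.8, -1.1, -9.2]
finger_gap: 0.013
gripper_force: 70.5
```

Run:
```python
from h import *
np.set_printoptions(precision=4,suppress=True)
o=get_obs();R=o['ee_rot'];print(o['tcp_pos'],'yaw',np.arctan2(*-R[[1,0],0]),o['contact_force'],o['torque'],o['finger_gap'],o['q'])
```

```text
[ 0.478  -0.2546  0.0768] yaw -0.4089497430546845 [ 4.8458 -1.0845 -9.225 ] [-0.0057 -0.7088  0.2357] 0.012998388436950142 [-0.57    0.3514  1.9342  0.0006  0.8548 -1.7323]
```

Call:
step_arm(rows=[0,0,0.01,0,0,0.2,-1,0,0,0.01,0,0,0.4,-1,0,0,0.01,0,0,0.6,-1,0,0,0.01,0,0,0.8,-1,0,0,0.01,0,0,0.95,-1,0,0,0.01,0,0,1,-1,0,0,0.01,0,0,1,-1])

```text
clock: 10.6
tcp_pos: [0.4774, -0.2554, 0.0767]
ee_rot: [[-0.617, 0.787, -0.0], [0.787, 0.617, -0.001], [-0.001, -0.001, -1.0]]
contact_force: [-1.1, -3.1, -1.3]
finger_gap: 0.0128
gripper_force: 71.5
```

Call:
step_arm(rows=[0,0,0,0,0,0.1,-1,0,0,0,0,0,0.1,-1,0,0,0,0,0,0.1,-1])

```text
clock: 10.85
tcp_pos: [0.4774, -0.2555, 0.0767]
ee_rot: [[-0.578, 0.816, -0.001], [0.816, 0.578, -0.001], [-0.001, -0.001, -1.0]]
contact_force: [-2.4, -3.4, -1.3]
finger_gap: 0.0128
gripper_force: 71.7
```

Run:
```python
from h import *
np.set_printoptions(precision=4,suppress=True)
im=capture('wrist');o=get_obs();R=o['ee_rot'];print(o['tcp_pos'],'yaw',np.arctan2(*-R[[1,0],0]),o['contact_force'],o['torque'],o['finger_gap'],o['q'],o['qd'])
save('w6',cv2.resize(im[130:320,130:382],(780,588),interpolation=cv2.INTER_CUBIC))
```

```text
[ 0.4774 -0.2555  0.0767] yaw -0.9547731491001324 [-2.5825 -4.2521 -1.6734] [-0.7134  0.2886  0.2212] 0.01272611623516903 [-0.571   0.3518  1.9338 -0.0017  0.8558 -1.1859] [ 0.001   0.0001  0.0003 -0.0003 -0.0001  0.0106]
```

View pics/w6.png

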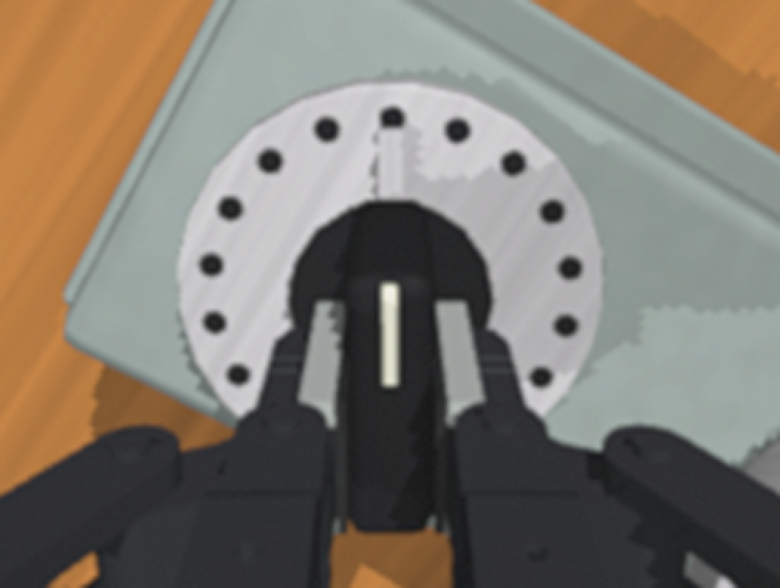

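Call:
step_arm(rows=[0,0,0,0,0,0,-1,0,0,0,0,0,0,-1,0,0,0,0,0,0,-1,0,0,0,0,0,0,-1,0,0,0,0,0,0,-1,0,0,0,0,0,0,-1])

```text
clock: 11.4
tcp_pos: [0.4774, -0.2554, 0.0767]
ee_rot: [[-0.577, 0.817, -0.001], [0.817, 0.577, -0.001], [-0.001, -0.001, -1.0]]
contact_force: [-2.9, -4.7, -0.9]
finger_gap: 0.0131
gripper_force: 71.7
```

```bash
python3 -c "
from h import *
o=get_obs();R=o['ee_rot'];print(np.arctan2(*-R[[1,0],0]),o['contact_force'])
print(hand_in())"
```

```text
-0.9554083415542447 [-2.91360534 -4.70318289 -0.90393115]
the job is handed in; nothing more can be done
None
```

I pushed the counter lever to its stop and it sprang back by itself; the gripper now holds the knob at the third click (turned about 1.045 rad, pointer on a pit). No loose item was touched, and the job is handed in (no verdict shown).

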